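Shut the checking box's drawer and hold the setting block in its guard slot

TASK

First push the open drawer of the checking box fully home, until it snaps into its catch. Then pick up the long white setting block, pass one end of it, lying flat, through the narrow upright slot in the box's guard plate until about 15 mm of it stands inside behind the plate, and hold it there in front of the sensor: level, off the slot's lower edge, and still in the gripper. Finish while holding it like that, with the drawer still shut, and do not disturb the other two setting blocks or the screw pot.

Things in the scene. Friction and masses are not known exactly. Their poses are not given: they have to be found in the camera images.
- checking_box: Grey box fixed on the bench, 160 deep (x) x 220 wide (y) x 78 mm high. Origin: centre of its underside. Its x points from front (x = -80 mm) to back, y to the left seen from the front; yaw and place vary. Right half: drawer. Left half: chamber with pale translucent roof, in front an upright aluminium guard plate (x -80 to -74 mm) with the slot, empty for 130 mm behind it, then a round sensor.
- slot (a point): Middle of the slot's lower edge, on the guard plate's inner face: (-74, 55, 17) mm in the box's frame, axes parallel to the box's. The slot goes straight through along x, 27 mm wide in y (2 mm more than the block), 46 mm high (17 to 63 mm above the bench), outer edges chamfered 2 mm. The plate is 6 mm thick: its outer face is at x = -6 mm from this point.
- box_drawer (a joint): How far the drawer is open, m: 0 = home, at most 0.10; it opens along the box's -x, straight. Friction about 1 N; in the last 13 mm a sprung catch resists with up to about 6 N, and from about 5 mm before home the catch draws it against its stop and holds it there.
- drawer_handle (a point): Middle of the drawer's bar handle (moves with the drawer): steel bar about 10 mm thick, 60 mm long along the box's y, 42 mm above the bench, centre 35 mm in front of the drawer front (so at (-115, -54, 42) mm in the box's frame when home). The drawer front is 92 mm wide, 10 to 70 mm above the bench.
- block_c: The long white setting block, a flat bar with three dark holes in a row in its top, lying flat: 25 wide (x) x 60 long (y) x 14 mm high (z), about 50 g; at each end half a dark plug stands out some 4 mm more (look only, no contact). Origin: centre of its underside. Either end may go through the slot.
- block_a: Short light-grey setting block with two holes, 32 x 50 x 22 mm, loose; origin: centre of its underside. It and the long block swap places. Not to be moved.
- block_b: Dark-grey setting block, a 32 mm cube with one hole, loose, beside the box; origin: centre of its underside. Not to be moved.
- flux_pot: Black screw pot with a red lid, 55 mm across and 36 mm high, loose; origin: centre of its underside. Not to be moved.
Not all that is in view belongs to the job. Of the things shaped like the block_c, the white one is meant.

How it is judged (in metres and radians):
On the way, in this order (a step that is already met when the one before it is completed fails the run):
1. the drawer is home in its catch (value of joint box_drawer below 0.003 m), for 0.2 s.
2. the long white block is lifted off the bench in the gripper (height (world z) of block_c above 0.012 m and contact force between the fingers and block_c above 0.5 N), for 0.2 s.
At the end, for the whole second after the job is handed in: The long white block is in the gripper, at rest, one end at least 8 mm past the guard plate's inner face, centred in the slot within 5 mm, in line with it and level within 0.2 rad, its underside 2 to 32 mm above the slot's lower edge; the drawer is within 3 mm of home (x of block_c in the frame of slot between -0.022 and 0.02 m and y of block_c in the frame of slot between -0.005 and 0.005 m and z of block_c in the frame of slot between 0.002 and 0.032 m and angle between the y axis of block_c and the x axis of slot, either way round below 0.2 rad and angle between block_c's own z axis and vertical below 0.2 rad and contact force between the fingers and block_c above 0.5 N and linear speed of block_c below 0.02 m/s and value of joint box_drawer below 0.003 m); the arm keeps its last pose, push and grip.
It fails at once if the short grey setting block is moved more than 20 mm (distance of block_a from where it was at the start of the episode above 0.02 m).
It fails at once if the cube-shaped setting block is moved more than 20 mm (distance of block_b from where it was at the start of the episode above 0.02 m).
It fails at once if the screw pot is moved more than 20 mm (distance of flux_pot from where it was at the start of the episode above 0.02 m).
It also fails if it takes over 61 s, if anything falls off the work surface, if the arm or the gripper's body presses on something with over 40 N, if the wrist force passes 120 N, or if a joint passes its speed limit or range.

ROBOT

A 6-joint arm with a two-finger parallel gripper is mounted at the origin on a cart in front of the work surface, level with it; the furniture and walls round the work are solid. World frame = base frame: x ahead of the robot, y to its left, z up, the work surface at z = 0. Lengths are in m, angles in degrees, forces in N, time in s.
With the tool pointing down it reaches from about 0.375 to 0.9 m from the base axis. Payload 3.1 kg.
Tool frame: the origin (TCP) lies between the finger pads; the fingertips stand 11 mm ahead of it and the grasp point (between the pads) lies 8 mm behind it; z points along the fingers, y is the line along which they close (so a half turn about z gives the same grasp; the last joint's range is limited). The gripper opens to 87 mm and grips with 3 to 60 N. Pads are 19 mm wide; open, the fingers measure 117 mm over their backs; the gripper's body (75 mm by 190 mm) begins 51 mm behind the grasp point.
Start: joints at [-10.227, 30.224, 82.088, -0, 67.689, -10.227], TCP at [0.625, 0, 0.196] pointing down, gripper open.
Joint ranges: [-176.69, 176.69], [-43.24, 126.21], [12.49, 139.97], [-82, 262], [0, 151.66], [-163.58, 163.58]. Speed limits (degrees/s): [159.86, 159.86, 180, 180, 180, 180].

INTERFACE

Orientations are given as a 3x3 rotation matrix whose columns are the frame's x, y, z axes.
In Python, from rig import bot gives the robot as it stands.
- The arm moves only by the tool apply_moves, never from a script. Its argument "steps" is a list that holds one entry, the list of rows, each a list of 7 numbers: the shift along the tool's x, y, z in cm, then the turn, a rotation vector about the tool's x, y, z in degrees, then the gripper command: -1 is shut, 1 is fully open, values between are in proportion. In form: [[[dx, dy, dz, rx, ry, rz, jaw], ...]]. A call has 1 to 20 rows; each row is the pose to reach, as a shift and turn from the pose commanded when the call began, along the tool's axes at that moment; what a row does not reach only later rows make up. A row lasts 1/8 s, in which the tool goes at most 62.5 mm and 10.7 degrees, less where a joint would pass 70% of its speed; a pose out of reach is approached as far as the arm can. A call with a gripper value outside its range is refused whole. The fingers move at their own pace and stop on an object; the grip force is fixed at half the most. Time passes only in rows, so rows that repeat a pose let the fingers close. It gives the time, the measured TCP pose, the force, the opening and the grip force at its end, in the units of the state.
- bot.read_state(): the state, without advancing time (a new reading comes with each control period).
- bot.capture(name): name is "scene" or "side" or "wrist"; returns the picture (384x512x3 uint8, blue, green, red); there is no depth.
- bot.camera_model(name): a dict with "intrinsics" (3x3 intrinsics, pixels), "R" (3x3) and "t" (3): a world point X has camera coordinates R X + t. Camera axes: x right, y down, z forward; pixel columns grow to the right and rows downward; lengths in m; the calibration is good to about 2 mm. A picture is of the moment at which its call begins: read the wrist's pose just before it. camera_model takes no time and is no camera call; for the wrist camera it gives the pose at the moment of the call.
- bot.hand_in(): hands the job in; it is judged then, once.
The state is a dict: "time_s": time; "joint_positions": joint angles; "qvel": joint speeds; "tau": joint torques, N m; "position": TCP position; "tcp_rot": TCP orientation; "force": force on the tool from outside, world axes, zero at the start; "moment": the same for the moment, N m; "opening": opening from 0.0 (shut) to 1.0 (fully open); "grasp_force": force on a finger pad.
Only numpy, scipy, OpenCV 4.12 (cv2) and the standard library are available. Lean on these libraries where they do the work, as an engineer would, in place of code of your own. Each camera call takes 0.05 s, during which the arm holds its last target. There are 200 camera calls.

## Working session

There is one attempt and no reset: what is moved stays moved. The work goes in short steps, Python scripts to look and compute and a tool call to move; the robot and the scene stay as the last step left them, time stands still between calls to the robot, and variables do not carry over. Pictures are saved under pics/ and viewed, at most 10 in all, crops included, and the job is handed in when it is done.

Besides the shell and the picture viewer there is one more tool, called after "Emit:" as a command line: name --argument value ..., lists and objects as JSON in quotes. apply_moves: Moves the arm, as the interface text tells. Its arguments: {"type":"object","properties":{"steps":{"type":"array","items":{"type":"array","items":{"type":"array","items":{"type":"number"}}}}},"required":["steps"]}

```bash
mkdir -p pics; ls
python3 - <<'E'
from rig import bot
import cv2
s=bot.read_state();print(s)
for n in("scene","side"):
    cv2.imwrite(f"pics/{n}0.png",cv2.resize(bot.capture(n),(800,600),interpolation=cv2.INTER_CUBIC))
    m=bot.camera_model(n);print(n,m)
E
```

```text
pics
{'time_s': 0.0, 'joint_positions': array([-1.02256180e+01,  3.02808030e+01,  8.21563296e+01,  2.48343818e-04,
        6.76863689e+01, -1.02285125e+01]), 'qvel': array([ 0.04231994, -0.06065767, -0.07370224, -0.07327789,  0.01557534,
       -0.0012943 ]), 'tau': array([-5.45745443e-04, -4.40045428e+01, -1.76593530e+01,  6.32597599e-02,
        5.83207863e-02, -1.53719384e-04]), 'position': array([6.24224494e-01, 1.89021231e-04, 1.95052286e-01]), 'tcp_rot': array([[-4.84592451e-05,  9.99997750e-01, -2.12055704e-03],
       [ 9.99999924e-01,  4.92791637e-05,  3.86601919e-04],
       [ 3.86705549e-04, -2.12053814e-03, -9.99997677e-01]]), 'force': array([-0.50490158, -0.29742362,  0.88769218]), 'moment': array([ 0.00493385, -0.02677025,  0.01199289]), 'grasp_force': 0.0, 'opening': 1.0002945387113316}
scene {'intrinsics': array([[465.87374293,   0.        , 249.9226291 ],
       [  0.        , 465.87374293, 194.42692075],
       [  0.        ,   0.        ,   1.        ]]), 'R': array([[-0.57767016, -0.81625842, -0.00440315],
       [-0.36294307,  0.26168082, -0.89431285],
       [ 0.73114261, -0.51501975, -0.44742053]]), 't': array([0.47108731, 0.15946257, 1.03876066])}
side {'intrinsics': array([[494.21598331,   0.        , 251.20981227],
       [  0.        , 494.21598331, 197.16282235],
       [  0.        ,   0.        ,   1.        ]]), 'R': array([[ 0.93305219, -0.35942048, -0.01518307],
       [-0.2499698 , -0.61741143, -0.74586743],
       [ 0.25870582,  0.69972855, -0.66592136]]), 't': array([-0.37065424,  0.32653726,  1.27319954])}
```

View pics/scene0.png

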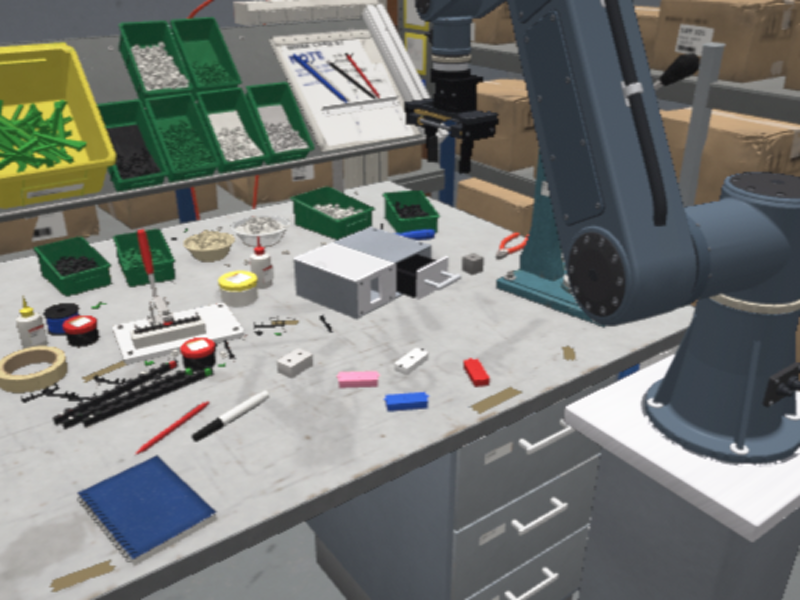

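View pics/side0.png

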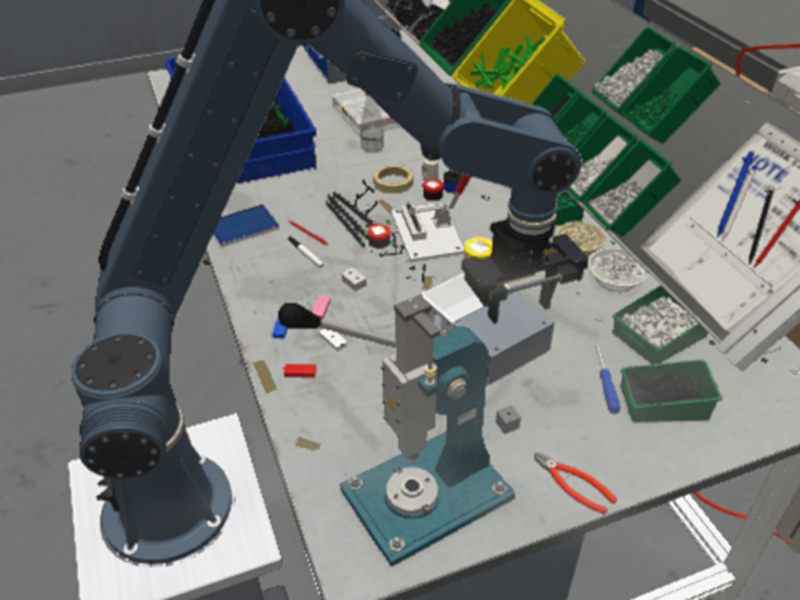

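The scene picture shows the box at about (360,270), with its drawer open at (430,275) and the handle at (445,275). Candidates for the long block, in 800x600 px: white (411,359), pink (357,380), blue (406,401), red (476,372), plus a white marker at (240,410). The short grey block_a is at (295,361), cube block_b at (472,263), and the red-lidded pot at (198,350). I choose the white one at (411,359) and will check it in a close crop.

Run:
```python
from rig import bot
import cv2
im=bot.capture("scene")
c=im[140:275,170:350]   # x4.4
cv2.imwrite("pics/crop1.png",cv2.resize(c,(792,594),interpolation=cv2.INTER_CUBIC))
```

```text
(no output)
```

View pics/crop1.png

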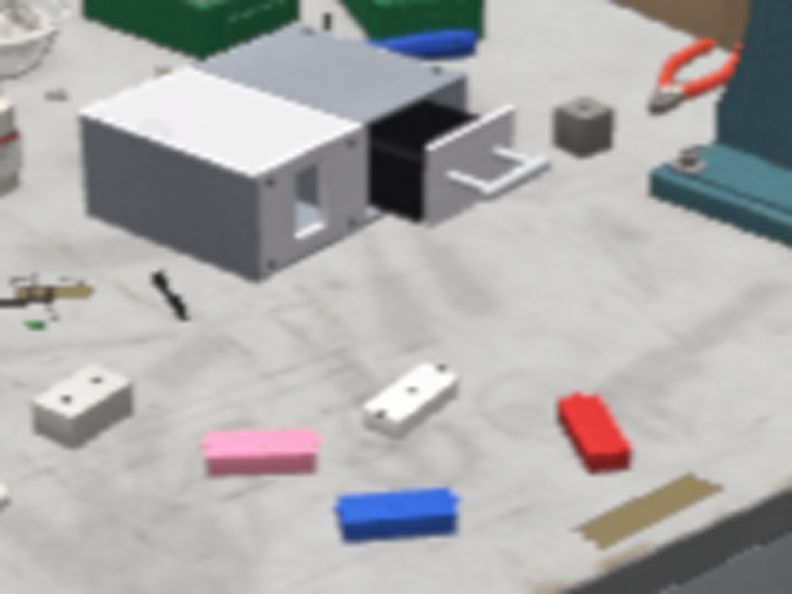

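The crop shows the white block with three holes at crop (380,414), (411,389), (442,367), so the choice holds. Box corners are at (262,180), (466,76), (80,115) and (260,281), and the handle bar runs from (490,190) to (546,162). I fit the poses from these.

```bash
cat > h.py <<'E'
from rig import bot
import numpy as np, cv2
from scipy.optimize import least_squares
def proj(m,X):
    c=np.atleast_2d(X)@np.array(m["R"]).T+m["t"]; p=c@np.array(m["intrinsics"]).T
    return p[:,:2]/p[:,2:]
def ray(m,uv,z):
    R=np.array(m["R"]);C=-R.T@m["t"]
    out=[]
    for u,v in np.atleast_2d(uv):
        d=R.T@np.linalg.solve(m["intrinsics"],[u,v,1]); out.append(C+d*(z-C[2])/d[2])
    return np.array(out)
def pose(p,L):
    c,s=np.cos(p[2]),np.sin(p[2])
    return np.array(L)@np.array([[c,s,0],[-s,c,0],[0,0,1]])+[p[0],p[1],0]
def fit(m,L,uv,p0):
    f=lambda p:(proj(m,pose(p,L))-uv).ravel()
    r=least_squares(f,p0,loss="soft_l1"); return r.x,np.abs(r.fun).reshape(-1,2)
E
python3 - <<'E'
from h import *
m=bot.camera_model("scene")
P=lambda a:np.array(a)/4.4+[170,140]
b,e=fit(m,np.array([[-80,110,78],[-80,-110,78],[80,110,78],[-80,110,0],[80,110,0],[-80,0,78],[80,0,78],[80,-110,78]])/1000,
 P([[262,180],[466,76],[80,115],[260,281],[88,213],[366,125],[190,68],[300,28]]),[.7,0,0])
print("box",b[:2],np.degrees(b[2]),e.max(1).round(1))
h=ray(m,P([[490,188],[547,162]]),.042);print("handle",h,"in box",(pose([0,0,-b[2]],h-[b[0],b[1],0])))
w=ray(m,P([[380,414],[411,389],[442,367]]),.014);print("white",w)
print("a",ray(m,P([[82,392]]),.022),"b",ray(m,P([[583,110]]),.032),"blue/pink/red",ray(m,P([[397,505],[261,445],[590,425]]),.014))
print("pot",ray(m,[[198/1.5625,345/1.5625]],.036))
print("slot",pose(b,[[-.074,.055,.017]]))
for n in("wrist",):
    mm=bot.camera_model(n);print(mm["R"],-mm["R"].T@mm["t"],mm["intrinsics"])
E
```

```text
box [0.64753522 0.17863436] 14.936010212846554 [1.  1.3 0.5 2.  1.5 1.  0.7 1.2]
handle [[0.50627289 0.10828706 0.042     ]
 [0.51592697 0.05177622 0.042     ]] in box [[-0.154621   -0.0315616   0.042     ]
 [-0.1598582  -0.08865142  0.042     ]]
white [[0.35773749 0.30462081 0.014     ]
 [0.36937512 0.27446351 0.014     ]
 [0.37877772 0.24510765 0.014     ]]
a [[0.46320178 0.433615   0.022     ]] b [[ 0.58677346 -0.04227331  0.032     ]] blue/pink/red [[0.28011558 0.35017405 0.014     ]
 [0.36938737 0.37572995 0.014     ]
 [0.28109985 0.21774223 0.014     ]]
pot [[0.56692451 0.54962691 0.036     ]]
slot [[0.56185966 0.21270337 0.017     ]]
[[ 9.99999432e-01  2.43268482e-04 -1.03792531e-03]
 [ 4.90247614e-04 -9.69496743e-01  2.45103702e-01]
 [-9.46639198e-04 -2.45104072e-01 -9.69496311e-01]] [0.62391385 0.06674259 0.38463712] [[309.16279815   0.         256.21479958]
 [  0.         309.16279815 188.84388802]
 [  0.           0.           1.        ]]
```

The white block's centre is about (0.369,0.274) with its long axis at about 109.5°. The box is at (0.648,0.179), yaw 15°, and the drawer is open about 42 mm. I'm moving in front of the handle at height with the jaws shut, and will check with the wrist camera there.

Emit:
apply_moves --steps '[[[3.6,-8.3,0,0,0,-8,-1],[7.2,-16.6,0,0,0,-15,-1],[7.2,-16.6,0,0,0,-15,-1],[7.2,-16.6,0,0,0,-15,-1],[7.2,-16.6,0,0,0,-15,-1]]]'

```text
time_s: 0.78
position: [0.4602, 0.0719, 0.1965]
tcp_rot: [[-0.259, 0.966, 0.002], [0.966, 0.259, -0.0], [-0.001, 0.002, -1.0]]
force: [0.8, 0.4, -0.3]
opening: 0.517
grasp_force: 0.0
```

Run:
```python
from h import *
import pickle
s=bot.read_state();m=bot.camera_model("wrist");im=bot.capture("wrist")
pickle.dump(m,open("w1.pkl","wb"))
print(s["position"],s["tcp_rot"].round(3),s["opening"],s["force"],s["joint_positions"])
cv2.imwrite("pics/w1.png",cv2.resize(im,(800,600),interpolation=cv2.INTER_CUBIC))
```

```text
[0.46015615 0.0719305  0.19652057] [[-0.259  0.966  0.002]
 [ 0.966  0.259 -0.   ]
 [-0.001  0.002 -1.   ]] 0.5170166116778278 [ 0.79718404  0.39510223 -0.27705641] [-4.89655633e+00  1.79105107e+01  1.04277732e+02 -1.11202385e-02
  5.76748269e+01 -1.99095410e+01]
```

View pics/w1.png

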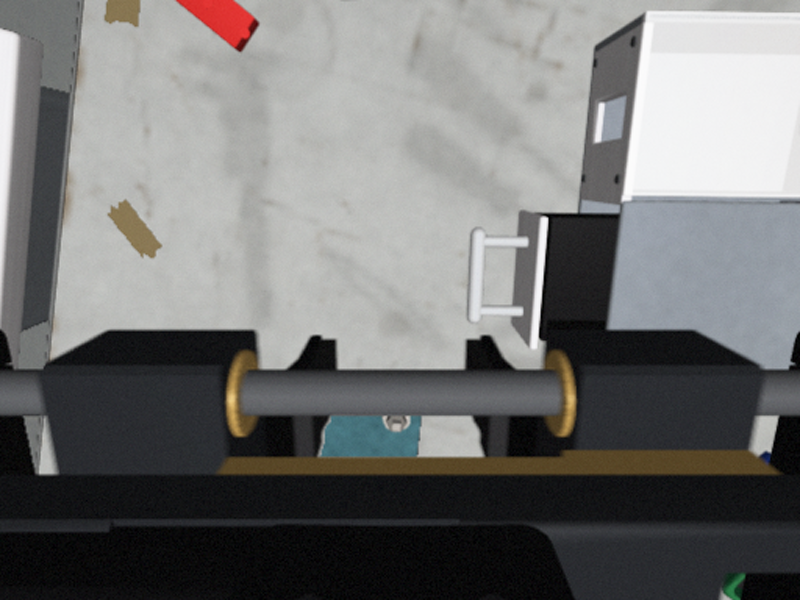

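The wrist view shows the handle bar from (477,233) to (474,318), the roof's front-left corner at (648,14) and its front edge at the drawer divide at (622,198). Refining from these.

Run:
```python
from h import *
import pickle
m=pickle.load(open("w1.pkl","rb"))
K=1.5625
a=ray(m,np.array([[648,14],[622,198]])/K,.078);d=a[0]-a[1];print(a,np.linalg.norm(d),np.degrees(np.arctan2(-d[0],d[1])))
g=ray(m,np.array([[595,47],[581,205]])/K,.078);print("maybe outer",g)
h=ray(m,np.array([[477,233],[474,318]])/K,.047);hc=h.mean(0);print("handle",h,hc)
for b in ([.6475,.1786,np.radians(14.94)],):
    print("in box",pose([0,0,-b[2]],np.vstack([a,h])-[b[0],b[1],0]))
    # TCP goals in box frame
    for q in ([-.21,-.054,0],[-.135,-.054,0]): print(pose(b,[q]))
```

```text
[[0.55676086 0.2583372  0.078     ]
 [0.5805277  0.15749644 0.078     ]] 0.10360367560999581 13.261840684123616
maybe outer [[0.53352869 0.23420295 0.078     ]
 [0.55721648 0.14676969 0.078     ]]
handle [[0.50511471 0.11068947 0.047     ]
 [0.52148225 0.05065025 0.047     ]] [0.51329848 0.08066986 0.047     ]
in box [[-0.06711498  0.10043501  0.078     ]
 [-0.07014904 -0.00312423  0.078     ]
 [-0.15507998 -0.02890693  0.047     ]
 [-0.15474427 -0.09113628  0.047     ]]
[[0.45852037 0.07228585 0.        ]]
[[0.53098509 0.0916214  0.        ]]
```

Emit:
apply_moves --steps '[[[-0.5,0,5,0,0,0,-1],[-0.5,0,10,0,0,0,-1],[-0.5,0,15.3,0,0,0,-1],[-0.5,0,15.3,0,0,0,-1],[-0.5,2,15.3,0,0,0,-1],[-0.5,3.5,15.3,0,0,0,-1],[-0.5,4.5,15.3,0,0,0,-1],[-0.5,5.5,15.3,0,0,0,-1],[-0.5,6.2,15.3,0,0,0,-1]]]'

```text
time_s: 1.95
position: [0.5208, 0.0834, 0.0436]
tcp_rot: [[-0.259, 0.966, 0.001], [0.966, 0.259, -0.0], [-0.0, 0.001, -1.0]]
force: [0.4, 0.7, 0.5]
opening: 0.007
grasp_force: 0.0
```

Emit:
apply_moves --steps '[[[0,0.4,0,0,0,0,-1],[0,0.8,0,0,0,0,-1],[0,1.1,0,0,0,0,-1],[0,1.3,0,0,0,0,-1],[0,1.4,0,0,0,0,-1]]]'

```text
time_s: 2.58
position: [0.5337, 0.0869, 0.043]
tcp_rot: [[-0.259, 0.966, -0.0], [0.966, 0.259, 0.0], [0.0, -0.0, -1.0]]
force: [1.3, 0.1, 0.9]
opening: 0.007
grasp_force: 0.0
```

Emit:
apply_moves --steps '[[[0,0.2,0,0,0,0,-1],[0,0.4,0,0,0,0,-1],[0,0.4,0,0,0,0,-1]]]'

```text
time_s: 2.95
position: [0.5378, 0.0879, 0.0431]
tcp_rot: [[-0.259, 0.966, 0.0], [0.966, 0.259, -0.0], [-0.0, 0.0, -1.0]]
force: [-0.1, -0.5, -0.4]
opening: 0.003
grasp_force: 0.0
```

Run:
```python
from h import *
im=bot.capture("scene");im2=bot.capture("wrist")
c=im[140:230,180:300]
cv2.imwrite("pics/c2.png",np.hstack([cv2.resize(c,(440,330),interpolation=cv2.INTER_CUBIC),cv2.resize(im2,(360,330))]))
```

```text
(no output)
```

View pics/c2.png

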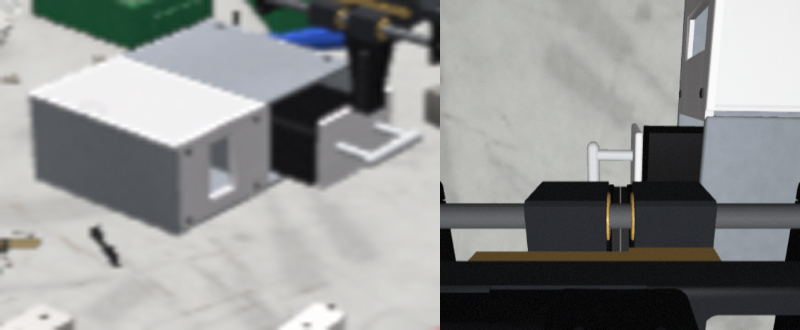

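The drawer has not moved: in the left crop the bar is at (385,145), and the fingers are at (372,90), apparently behind the front panel. I'll check the projections of the TCP and handle in the scene view.

Run:
```python
from h import *
m=bot.camera_model("scene");s=bot.read_state();p=s["position"]
c=lambda X:((proj(m,X)-[180,140])*3.667).round(0)
print(p,s["joint_positions"].round(2),"tcp",c(p),"tip",c(p-[0,0,.011]),"z+.05",c(p+[0,0,.05]))
print("handle est",c([.5133,.0807,.042]),c([.515,.05,.042]))
w=bot.camera_model("wrist");C=-w["R"].T@w["t"];print("wristcam",C,w["R"])
print("tcp in wrist",proj(w,p))
```

```text
[0.53747485 0.08792939 0.04306121] [ -2.47  37.23 100.74   0.    42.03 -17.47] tcp [[367. 136.]] tip [[367. 148.]] z+.05 [[369.  78.]]
handle est [[393. 145.]] [[422. 135.]]
wristcam [0.51953505 0.15231611 0.2323639 ] [[ 9.65856441e-01  2.59077810e-01  1.51106799e-04]
 [ 2.51115574e-01 -9.36315953e-01  2.45465690e-01]
 [ 6.37361972e-02 -2.37046673e-01 -9.69405267e-01]]
tcp in wrist [[257.16973349 217.18106397]]
```

Run:
```python
from h import *
im=bot.capture("scene")
m=bot.camera_model("scene")
c=im[135:195,240:320]
cv2.imwrite("pics/c3.png",cv2.resize(c,(800,600),interpolation=cv2.INTER_CUBIC))
im=bot.capture("side");m=bot.camera_model("side");print(proj(m,[.5375,.088,.043]))
```

```text
[[284.92119416 233.3345344 ]]
```

View pics/c3.png

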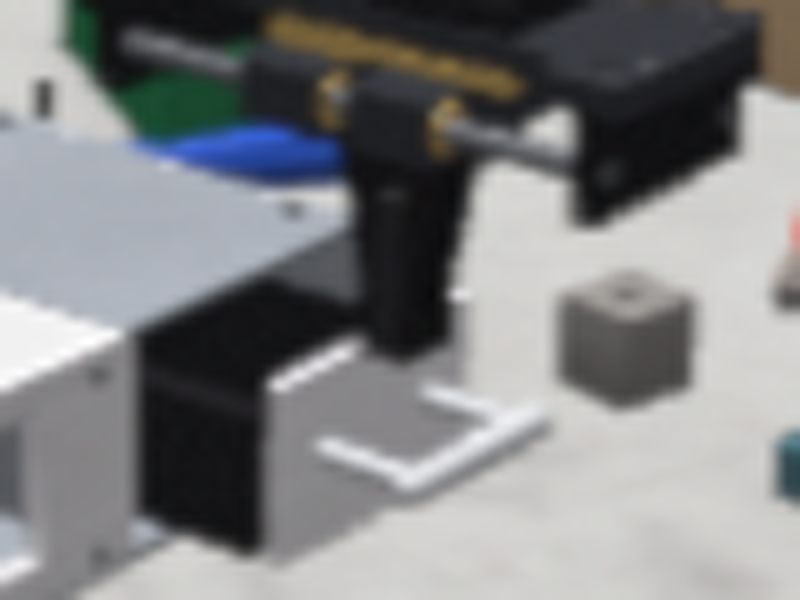

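The fingers are in front of the panel, with tips at crop (405,355). That is about 10 px above where the reported TCP puts them, so the real tips seem roughly 30 mm higher than stated and passed over the bar. I'll triangulate the tips from the two first pictures, where both fingers are free.

Run:
```python
import cv2,numpy as np
a=cv2.imread("pics/scene0.png")[80:200,390:520];b=cv2.imread("pics/side0.png")[220:340,450:610]
cv2.imwrite("pics/m4.png",np.hstack([cv2.resize(a,(390,360),interpolation=cv2.INTER_CUBIC),cv2.resize(b,(400,300),interpolation=cv2.INTER_CUBIC).__class__((360,400,3),np.uint8)*0 if 0 else cv2.copyMakeBorder(cv2.resize(b,(400,300),interpolation=cv2.INTER_CUBIC),0,60,0,0,cv2.BORDER_CONSTANT)]))
```

```text
(no output)
```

View pics/m4.png

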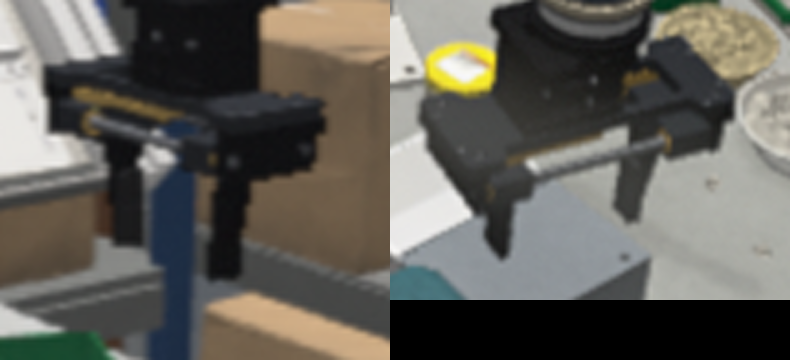

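Left crop: tips at (127,243) and (225,275). Right crop: tips at (628,220) and (503,255). Triangulating both.

Run:
```python
from h import *
ms=[bot.camera_model(n) for n in("scene","side")]
Pm=[m["intrinsics"]@np.c_[m["R"],m["t"]] for m in ms]
for a,b in (((465,171.7),(495.2,322)),((432.3,161),(545.2,308))):
    X=cv2.triangulatePoints(*Pm,np.array(a)/1.5625,np.array(b)/1.5625).ravel();X=X[:3]/X[3]
    print(X.round(4),[(proj(m,X)-np.array(q)/1.5625).round(1) for m,q in zip(ms,(a,b))])
```

```text
[ 0.58   -0.0064  0.2184] [array([[0.1, 0.1]]), array([[ 0.1, -0.1]])]
[ 0.6753 -0.0043  0.217 ] [array([[0.3, 0.4]]), array([[ 0.2, -0.5]])]
```

The tips really sit about 34 mm higher than reported (actual tip z ≈ reported z + 0.023). I'm backing off over the bar, going lower, and pushing again.

Emit:
apply_moves --steps '[[[0,-2,-1,0,0,0,-1],[0,-5,-1,0,0,0,-1],[0,-6.8,-1,0,0,0,-1],[0,-6.8,-1,0,0,0,-1],[0,-6.8,2,0,0,0,-1],[0,-6.8,4,0,0,0,-1],[0,-6.8,4,0,0,0,-1],[0,-5.5,4,0,0,0,-1],[0,-4.5,4,0,0,0,-1],[0,-3.7,4,0,0,0,-1],[0,-3.0,4,0,0,0,-1],[0,-2.3,4,0,0,0,-1],[0,-2.3,4,0,0,0,-1]]]'

```text
time_s: 4.78
position: [0.5164, 0.0821, 0.0031]
tcp_rot: [[-0.259, 0.966, 0.002], [0.966, 0.259, 0.0], [-0.0, 0.002, -1.0]]
force: [0.5, -0.0, -0.4]
opening: 0.008
grasp_force: 0.0
```

Emit:
apply_moves --steps '[[[0,0.4,0,0,0,0,-1],[0,0.8,0,0,0,0,-1],[0,1.0,0,0,0,0,-1]]]'

```text
time_s: 5.15
position: [0.525, 0.0846, 0.0029]
tcp_rot: [[-0.259, 0.966, -0.0], [0.966, 0.259, 0.0], [0.0, -0.0, -1.0]]
force: [-1.2, -1.1, 0.3]
opening: 0.007
grasp_force: 0.5
```

Emit:
apply_moves --steps '[[[0,0.2,0,0,0,0,-1],[0,0.4,0,0,0,0,-1],[0,0.4,0,0,0,0,-1]]]'

```text
time_s: 5.52
position: [0.5292, 0.0856, 0.003]
tcp_rot: [[-0.259, 0.966, 0.001], [0.966, 0.259, 0.0], [-0.0, 0.001, -1.0]]
force: [-1.2, -0.3, -0.7]
opening: 0.005
grasp_force: 0.2
```

Emit:
apply_moves --steps '[[[0,0.2,0,0,0,0,-1],[0,0.3,0,0,0,0,-1],[0,0.3,0,0,0,0,-1]]]'

```text
time_s: 5.9
position: [0.532, 0.0864, 0.0031]
tcp_rot: [[-0.259, 0.966, 0.0], [0.966, 0.259, 0.0], [-0.0, 0.0, -1.0]]
force: [-0.8, -0.4, -0.4]
opening: 0.006
grasp_force: 0.3
```

Emit:
apply_moves --steps '[[[0,0.2,0,0,0,0,-1],[0,0.4,0,0,0,0,-1],[0,0.4,0,0,0,0,-1]]]'

```text
time_s: 6.28
position: [0.5351, 0.0872, 0.003]
tcp_rot: [[-0.259, 0.966, -0.001], [0.966, 0.259, -0.0], [0.0, -0.001, -1.0]]
force: [-2.0, -2.3, 1.4]
opening: 0.008
grasp_force: 1.3
```

Emit:
apply_moves --steps '[[[0,0.2,0,0,0,0,-1],[0,0.3,0,0,0,0,-1],[0,0.3,0,0,0,0,-1]]]'

```text
time_s: 6.65
position: [0.5353, 0.0874, 0.0029]
tcp_rot: [[-0.26, 0.966, -0.007], [0.966, 0.26, -0.001], [0.001, -0.007, -1.0]]
force: [-5.5, -4.4, 3.7]
opening: 0.005
grasp_force: 3.7
```

Emit:
apply_moves --steps '[[[0,0.2,0,0,0,0,-1],[0,0.3,0,0,0,0,-1],[0,0.3,0,0,0,0,-1]]]'

```text
time_s: 7.02
position: [0.5357, 0.0876, 0.0029]
tcp_rot: [[-0.26, 0.965, -0.011], [0.966, 0.26, -0.002], [0.001, -0.012, -1.0]]
force: [-9.8, -8.5, 7.2]
opening: 0.005
grasp_force: 5.7
```

Resistance of 10–13 N with no movement suggests the stop. I'm retracting, rising, and moving to a viewpoint that covers the drawer, the slot and the white block.

Emit:
apply_moves --steps '[[[0,-2,0,0,0,0,-1],[0,-5,0,0,0,0,-1],[0,-6,-6,0,0,0,-1],[0,-7,-12,0,0,0,-1],[4,-7.9,-17,0,0,0,0],[9,-7.9,-20,0,0,0,0],[13.5,-7.9,-20,0,0,0,0],[13.5,-7.9,-20,0,0,0,0],[13.5,-7.9,-20,0,0,0,0],[13.5,-7.9,-20,0,0,0,0]]]'

```text
time_s: 8.28
position: [0.4307, 0.198, 0.2027]
tcp_rot: [[-0.257, 0.966, -0.0], [0.966, 0.257, -0.0], [-0.0, -0.0, -1.0]]
force: [1.4, -0.7, -0.3]
opening: 0.486
grasp_force: 0.0
```

Run:
```python
from h import *
import pickle
s=bot.read_state();m=bot.camera_model("wrist");im=bot.capture("wrist");sc=bot.capture("scene")
pickle.dump((s,m),open("w2.pkl","wb"))
print(s["position"],s["opening"],s["qvel"].round(1))
cv2.imwrite("pics/w2r.png",im);cv2.imwrite("pics/sc2r.png",sc)
cv2.imwrite("pics/w2.png",cv2.resize(im,(800,600),interpolation=cv2.INTER_CUBIC))
```

```text
[0.43068515 0.19798079 0.20273466] 0.48648605541752205 [-0.3  0.1  0.   0.1  0.1  0.1]
```

View pics/w2.png

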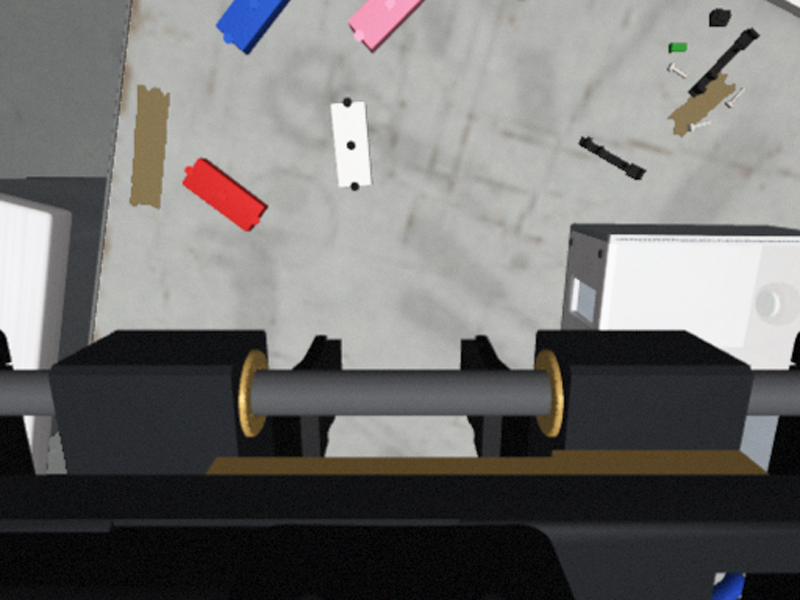

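The wrist view shows the white block with corners (331,104), (365,101), (337,188), (371,184) and its middle hole at (351,146). The box's front-left top corner is at (610,238), and the slot is near (585,298). Next is one enlarged montage of the slot and the drawer.

Run:
```python
import cv2,numpy as np
w=cv2.imread("pics/w2r.png")[138:213,355:405];s=cv2.imread("pics/sc2r.png")[140:210,220:300]
cv2.imwrite("pics/m5.png",np.hstack([cv2.resize(w,(400,600),interpolation=cv2.INTER_CUBIC),cv2.copyMakeBorder(cv2.resize(s,(400,350),interpolation=cv2.INTER_CUBIC),0,250,0,0,cv2.BORDER_CONSTANT)]))
```

```text
(no output)
```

View pics/m5.png

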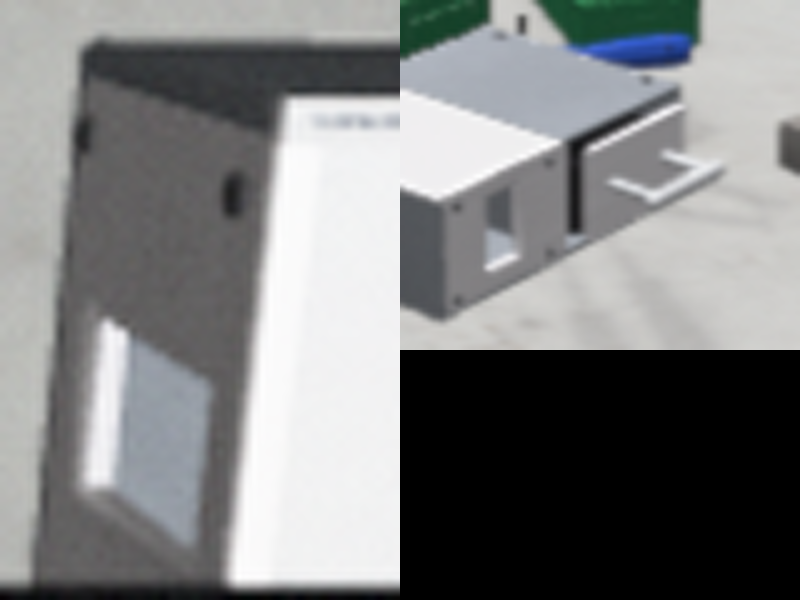

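The montage shows the drawer is still open by several mm: a dark gap at (575,190), with the bar from (655,195) to (722,168). So the push was blocked by something other than the catch, perhaps the gripper's wide carriage against the box. In the left part, the slot's lower inner edge runs from (130,335) to (113,492), and the box's bottom corner is at (85,45). Computing from these.

Run:
```python
from h import *
import pickle
s,m=pickle.load(open("w2.pkl","rb"));sc=bot.camera_model("scene")
S=lambda a:(np.array(a,float)-[400,0])/5+[220,140]
W=lambda a:np.array(a,float)/8+[355,138]
h=ray(sc,S([[655,195],[722,168]]),.042);b=np.array([.6475,.1786,np.radians(14.94)])
print("handle",h,"in box",pose([0,0,-b[2]],h-[b[0],b[1],0])*1e3)
L=np.array([[-80,110,0],[-74,68.5,17],[-74,41.5,17],[-80,68.5,63],[-80,41.5,63]])/1000
uv=W([[85,45],[130,335],[113,492],[210,378],[194,546]])
r=least_squares(lambda p:np.r_[(proj(m,pose(p,L))-uv).ravel()],b);print("box wrist",r.x[:2],np.degrees(r.x[2]),np.abs(r.fun).round(1))
f=lambda p:((proj(m,pose(p,L)-[0,0,p[3]])-uv).ravel())
r=least_squares(f,np.r_[b,0]);print("with dz",r.x,np.abs(r.fun).round(1))
# scene refit with more points
L2=np.array([[-80,110,78],[-80,-110,78],[-80,110,0],[-80,68.5,17],[-80,41.5,17],[-80,41.5,63],[-80,68.5,63]])/1000
uv2=S([[443,206],[682,84],[443,320],[486,272],[518,260],[518,184],[488,195]])
r=least_squares(lambda p:(proj(sc,pose(p,L2))-uv2).ravel(),b,loss="soft_l1");print("box scene",r.x[:2],np.degrees(r.x[2]),np.abs(r.fun).round(1))
K=1.5625
c=ray(m,np.array([[331,104],[365,101],[337,188],[371,184],[351,146]])/K,.014);print("white",c[:4].mean(0),c[4],np.linalg.norm(c[0]-c[2]),np.linalg.norm(c[0]-c[1]))
d=(c[0]+c[1]-c[2]-c[3])/2;print("len",np.linalg.norm(d),"dir",np.degrees(np.arctan2(d[1],d[0])))
print("press base corner",ray(sc,np.array([[498,283],[510,272],[600,320]])/K,0.02))
```

```text
handle [[0.54389616 0.11674297 0.042     ]
 [0.55107058 0.06073931 0.042     ]] in box [[-116.04885195  -33.05619615   42.        ]
 [-123.55511074  -89.0163534    42.        ]]
box wrist [0.66008323 0.17258575] 13.741124335338158 [0.1 1.3 0.4 2.4 0.1 1.1 0.2 0.9 0.7 3.4]
with dz [0.66920343 0.17070891 0.24725235 0.02002093] [0.3 0.8 0.5 2.1 0.5 1.8 0.3 0.8 0.9 2. ]
box scene [0.65272345 0.17843107] 14.870891582928317 [1.1 1.4 0.2 0.4 0.4 1.2 0.7 0.2 0.5 0.7 0.3 0.  0.  0.9]
white [0.37207963 0.27228606 0.014     ] [0.37219665 0.27164942 0.014     ] 0.060253860025565896 0.025069951122796818
len 0.05981857434404978 dir 107.78761334445856
press base corner [[ 0.48596448 -0.01928413  0.02      ]
 [ 0.51022509 -0.07384668  0.02      ]
 [ 0.27093009 -0.05822426  0.02      ]]
```

The white block measures a true 60 x 25 mm in the wrist view, centred at (0.372,0.272) with its axis at 107.8°, so the wrist camera is sound. The drawer is still about 8 mm out. I'm turning the gripper 90° so its 75 mm side faces the box, then pushing again.

Emit:
apply_moves --steps '[[[-2,0,0,0,0,-10,-1],[-4,0,0,0,0,-20,-1],[-6,0,0,0,0,-30,-1],[-8,1,0,0,0,-40,-1],[-10,2,0,0,0,-50,-1],[-12.1,3,0,0,0,-60,-1],[-12.1,3.9,0,0,0,-70,-1],[-12.1,3.9,0,0,0,-80,-1],[-12.1,3.9,0,0,0,-90,-1],[-12.1,3.9,0,0,0,-90,-1],[-12.1,3.9,5,0,0,-90,-1],[-12.1,3.9,10,0,0,-90,-1],[-12.1,3.9,15,0,0,-90,-1],[-12.1,3.9,19.8,0,0,-90,-1],[-12.1,3.9,19.8,0,0,-90,-1],[-12.1,4.9,19.8,0,0,-90,-1],[-12.1,5.5,19.8,0,0,-90,-1],[-12.1,5.9,19.8,0,0,-90,-1],[-12.1,5.9,19.8,0,0,-90,-1]]]'

```text
time_s: 10.75
position: [0.5197, 0.0974, 0.0062]
tcp_rot: [[-0.966, -0.259, 0.003], [-0.259, 0.966, -0.0], [-0.003, -0.001, -1.0]]
force: [-0.0, 0.7, 1.2]
opening: 0.007
grasp_force: 0.0
```

Emit:
apply_moves --steps '[[[-0.3,0,0,0,0,0,-1],[-0.6,0,0,0,0,0,-1],[-0.6,0,0,0,0,0,-1]]]'

```text
time_s: 11.12
position: [0.5246, 0.0989, 0.005]
tcp_rot: [[-0.966, -0.259, 0.0], [-0.259, 0.966, -0.0], [-0.0, -0.0, -1.0]]
force: [0.1, 0.4, -0.2]
opening: 0.005
grasp_force: 0.0
```

Emit:
apply_moves --steps '[[[-0.3,0,0,0,0,0,-1],[-0.5,0,0,0,0,0,-1],[-0.5,0,0,0,0,0,-1]]]'

```text
time_s: 11.5
position: [0.5293, 0.1001, 0.005]
tcp_rot: [[-0.966, -0.259, 0.0], [-0.259, 0.966, -0.0], [-0.0, -0.0, -1.0]]
force: [-0.1, 0.1, 0.4]
opening: 0.006
grasp_force: 0.0
```

Emit:
apply_moves --steps '[[[-0.2,0,0,0,0,0,-1],[-0.4,0,0,0,0,0,-1],[-0.4,0,0,0,0,0,-1]]]'

```text
time_s: 11.88
position: [0.5309, 0.1009, 0.0048]
tcp_rot: [[-0.966, -0.259, -0.004], [-0.259, 0.966, -0.0], [0.004, 0.001, -1.0]]
force: [-3.7, -2.3, 2.5]
opening: 0.008
grasp_force: 2.4
```

Emit:
apply_moves --steps '[[[-0.2,0,0,0,0,0,-1],[-0.3,0,0,0,0,0,-1],[-0.3,0,0,0,0,0,-1]]]'

```text
time_s: 12.25
position: [0.5315, 0.1011, 0.0048]
tcp_rot: [[-0.966, -0.26, -0.009], [-0.26, 0.966, -0.001], [0.009, 0.001, -1.0]]
force: [-6.7, -5.8, 5.5]
opening: 0.005
grasp_force: 4.2
```

Emit:
apply_moves --steps '[[[-0.2,0,0,0,0,0,-1],[-0.3,0,0,0,0,0,-1],[-0.3,0,0,0,0,0,-1]]]'

```text
time_s: 12.62
position: [0.5388, 0.1028, 0.005]
tcp_rot: [[-0.966, -0.259, 0.0], [-0.259, 0.966, 0.0], [-0.0, 0.0, -1.0]]
force: [-2.2, -0.6, 0.0]
opening: 0.002
grasp_force: 1.0
```

It snapped past the catch's peak. Pushing on to the stop.

Emit:
apply_moves --steps '[[[-0.2,0,0,0,0,0,-1],[-0.3,0,0,0,0,0,-1],[-0.3,0,0,0,0,0,-1]]]'

```text
time_s: 13.0
position: [0.5416, 0.1035, 0.005]
tcp_rot: [[-0.966, -0.259, -0.0], [-0.259, 0.966, -0.0], [0.0, -0.0, -1.0]]
force: [-1.7, -2.5, 0.4]
opening: 0.005
grasp_force: 1.2
```

Emit:
apply_moves --steps '[[[-0.2,0,0,0,0,0,-1],[-0.4,0,0,0,0,0,-1],[-0.4,0,0,0,0,0,-1]]]'

```text
time_s: 13.38
position: [0.5415, 0.1036, 0.0048]
tcp_rot: [[-0.966, -0.26, -0.008], [-0.26, 0.966, -0.001], [0.008, 0.001, -1.0]]
force: [-7.9, -5.6, 5.6]
opening: 0.004
grasp_force: 4.4
```

The drawer is on its stop: 10 N with no motion after a 10 mm snap. I'm retreating, then turning and moving above the white block.

Emit:
apply_moves --steps '[[[1.5,0,0,0,0,0,-1],[3,0,0,0,0,0,-1],[3,0,-6,0,0,0,-1],[3,0,-11.5,0,0,0,-1],[5,3,-11.5,0,0,10,0.2],[6,6,-11.5,0,0,20,0.2],[7,9,-11.5,0,0,30,0.2],[8,12,-11.5,0,0,40,0.2],[9,15,-11.5,0,0,50,0.2],[10,17,-11.5,0,0,60,0.2],[11,19,-11.5,0,0,70,0.2],[12.5,19,-11.5,0,0,80,0.2],[12.5,19,-11.5,0,0,87.2,0.2],[12.5,19,-11.5,0,0,87.2,0.2],[12.5,19,-11.5,0,0,87.2,0.2]]]'

```text
time_s: 15.25
position: [0.3766, 0.2562, 0.1203]
tcp_rot: [[-0.307, 0.952, 0.002], [0.952, 0.307, 0.001], [0.0, 0.002, -1.0]]
force: [-1.0, -0.5, 0.1]
opening: 0.6
grasp_force: 0.0
```

Run:
```python
from h import *
s=bot.read_state();m=bot.camera_model("wrist");im=bot.capture("wrist")
cv2.imwrite("pics/w3r.png",im)
p=s["position"];R=s["tcp_rot"];print(p,R.round(3),s["opening"])
# block: bright white blob
g=cv2.inRange(im,(225,225,225),(255,255,255));g[215:]=0
n,l,st,c=cv2.connectedComponentsWithStats(g)
for i in range(1,n):
    if st[i,4]>300:
        r=cv2.minAreaRect(np.argwhere(l==i)[:,::-1].astype(np.float32));bx=cv2.boxPoints(r)
        W=ray(m,bx,.014);print(st[i],bx.round(0).tolist(),W.mean(0),[np.linalg.norm(W[k]-W[k-1]).round(4) for k in(1,2)],"in tool",R.T@(W.mean(0)-p))
        e=W[1]-W[0];f=W[2]-W[1];e=e if np.linalg.norm(e)>np.linalg.norm(f) else f;print(np.degrees(np.arctan2(e[1],e[0]))%180)
sc=bot.capture("scene");cv2.imwrite("pics/sc3r.png",sc)
a=cv2.imread("pics/sc2r.png")
cv2.imwrite("pics/m6.png",np.hstack([cv2.resize(im,(400,300)),cv2.resize(sc[140:210,220:300],(400,350))[:300]]))
```

```text
[0.37663772 0.25615733 0.12032828] [[-0.307  0.952  0.002]
 [ 0.952  0.307  0.001]
 [ 0.     0.002 -1.   ]] 0.6002252861302716
[ 244  133   26   61 1439] [[244.0, 133.0], [269.0, 133.0], [269.0, 193.0], [244.0, 193.0]] [0.37130966 0.27240989 0.014     ] [np.float64(0.0236), np.float64(0.0586)] in tool [ 0.01707516 -0.00030121  0.10633243]
108.48784158804088
[  0 195  18  20 303] [[-0.0, 195.0], [17.0, 195.0], [17.0, 214.0], [0.0, 214.0]] [0.14857404 0.15726064 0.014     ] [np.float64(0.0168), np.float64(0.0202)] in tool [-0.02407529 -0.24764078  0.10580041]
97.18130349328969
```

View pics/m6.png

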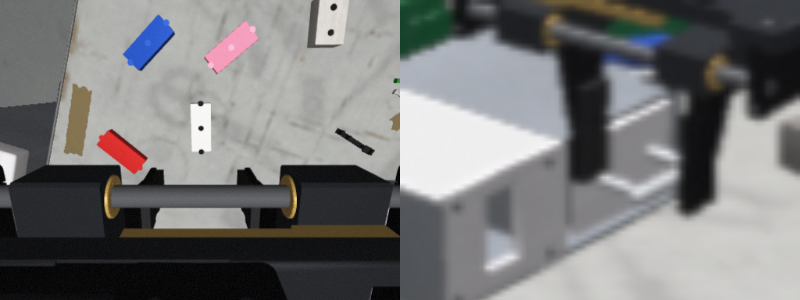

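The view shows the white block centred between the open fingers (left part, (201,128)), and the drawer front now looks flush (right part). I'm descending.

Emit:
apply_moves --steps '[[[0,0,5,0,0,0,0.2],[0,0,10,0,0,0,0.2],[0,0,12.5,0,0,0,0.2],[0,0,13.2,0,0,0,0.2],[0,0,13.2,0,0,0,0.2]]]'

```text
time_s: 15.98
position: [0.3759, 0.2558, -0.0119]
tcp_rot: [[-0.306, 0.952, 0.0], [0.952, 0.306, 0.0], [0.0, 0.0, -1.0]]
force: [-0.3, -0.7, 1.0]
opening: 0.603
grasp_force: 0.0
```

Emit:
apply_moves --steps '[[[0,0,0.3,0,0,0,0.2],[0,0,0.3,0,0,0,0.2]]]'

```text
time_s: 16.23
position: [0.3762, 0.256, -0.0142]
tcp_rot: [[-0.306, 0.952, 0.002], [0.952, 0.306, 0.001], [0.0, 0.002, -1.0]]
force: [-0.4, -0.2, 0.8]
opening: 0.598
grasp_force: 0.0
```

Emit:
apply_moves --steps '[[[0,0,0.3,0,0,0,0.2],[0,0,0.3,0,0,0,0.2]]]'

```text
time_s: 16.48
position: [0.3756, 0.2557, -0.0178]
tcp_rot: [[-0.306, 0.952, 0.0], [0.952, 0.306, 0.0], [0.0, 0.0, -1.0]]
force: [-0.4, -0.3, -0.6]
opening: 0.598
grasp_force: 0.0
```

Emit:
apply_moves --steps '[[[0,0,0.3,0,0,0,0.2],[0,0,0.3,0,0,0,0.2]]]'

```text
time_s: 16.73
position: [0.3754, 0.2556, -0.0212]
tcp_rot: [[-0.306, 0.952, -0.0], [0.952, 0.306, -0.0], [-0.0, -0.001, -1.0]]
force: [0.4, 0.7, -0.0]
opening: 0.601
grasp_force: 0.0
```

Emit:
apply_moves --steps '[[[0,0,0.2,0,0,0,0.2],[0,0,0.2,0,0,0,0.2]]]'

```text
time_s: 16.98
position: [0.3755, 0.2557, -0.0231]
tcp_rot: [[-0.306, 0.952, -0.0], [0.952, 0.306, -0.0], [-0.0, -0.0, -1.0]]
force: [0.7, -1.2, -0.5]
opening: 0.602
grasp_force: 0.0
```

Emit:
apply_moves --steps '[[[0,0,0,0,0,0,-1],[0,0,0,0,0,0,-1],[0,0,0,0,0,0,-1],[0,0,0,0,0,0,-1],[0,0,0,0,0,0,-1],[0,0,0,0,0,0,-1]]]'

```text
time_s: 17.73
position: [0.3758, 0.2558, -0.0229]
tcp_rot: [[-0.306, 0.952, 0.0], [0.952, 0.306, 0.0], [-0.0, 0.0, -1.0]]
force: [-0.5, -1.0, 0.1]
opening: 0.286
grasp_force: 29.9
```

Gripped at 24.9 mm with 30 N. Lifting, turning about 93° and going to a stand-off in front of the slot.

Emit:
apply_moves --steps '[[[0,0,-3,0,0,0,-1],[0,0,-6,0,0,0,-1],[0,0,-9,0,0,0,-1],[0,0,-9,0,0,10,-1],[-1,0.5,-9,0,0,20,-1],[-2,1,-9,0,0,30,-1],[-3.5,2,-9,0,0,40,-1],[-5,3,-9,0,0,50,-1],[-6.5,4,-9,0,0,60,-1],[-8,5,-9,0,0,70,-1],[-9.7,5.3,-9,0,0,80,-1],[-9.7,5.3,-8,0,0,88,-1],[-9.7,5.3,-6.5,0,0,92.9,-1],[-9.7,5.3,-6.5,0,0,92.9,-1],[-9.7,5.3,-6.5,0,0,92.9,-1]]]'

```text
time_s: 19.6
position: [0.4556, 0.1796, 0.0422]
tcp_rot: [[0.966, 0.258, -0.0], [0.258, -0.966, -0.0], [-0.0, -0.0, -1.0]]
force: [-0.0, 0.1, -1.6]
opening: 0.283
grasp_force: 29.9
```

Run:
```python
from h import *
import pickle
s=bot.read_state();m=bot.camera_model("wrist");im=bot.capture("wrist");sc=bot.capture("scene");sd=bot.capture("side")
cv2.imwrite("pics/w4r.png",im);cv2.imwrite("pics/sc4r.png",sc);pickle.dump((s,m),open("w4.pkl","wb"))
p=s["position"];R=s["tcp_rot"];print(p,R.round(3),s["opening"],s["grasp_force"])
b=[.654,.1755,np.radians(14.9)]
L=np.array([[-80,110,78],[-80,0,78],[-80,68.5,63],[-80,41.5,63],[-80,68.5,17],[-80,41.5,17],[-74,68.5,17],[-74,41.5,17]])/1000
print("pred slot",proj(m,pose(b,L)).round(0).tolist())
E=np.array([p+R@np.array([.047,y,-.025+.0]) for y in(-.0125,.0125)]);print("pred block end",proj(m,E).round(0))
g=cv2.cvtColor(im,cv2.COLOR_BGR2GRAY);np.set_printoptions(linewidth=250)
print("rows/cols"); print(g[0:220:6,200:316:4])
```

```text
[0.45557822 0.17959954 0.04219091] [[ 0.966  0.258 -0.   ]
 [ 0.258 -0.966 -0.   ]
 [-0.    -0.    -1.   ]] 0.2829679953298601 29.912183582782745
pred slot [[134.0, 7.0], [380.0, 7.0], [230.0, 17.0], [284.0, 17.0], [236.0, 38.0], [278.0, 38.0], [235.0, 28.0], [278.0, 28.0]]
pred block end [[233. 147.]
 [280. 147.]]
rows/cols
[[ 91  90  92 ...  94  91  92]
 [ 95  95  95 ...  94  97  96]
 [ 95  93  96 ...  94  97  97]
 ...
 [165 166 168 ... 176 181 183]
 [164 167 168 ... 179 180 183]
 [105 157 160 ... 181 181 165]]
```

Run:
```python
import cv2,numpy as np,sys
np.set_printoptions(linewidth=400,threshold=sys.maxsize)
g=cv2.cvtColor(cv2.imread("pics/w4r.png"),cv2.COLOR_BGR2GRAY).astype(int)
print("u",np.arange(216,304,2))
for v in list(range(0,64,3)): print(v,g[v,216:304:2])
print("block")
for v in range(100,220,8): print(v,g[v,216:304:2])
```

```text
u [216 218 220 222 224 226 228 230 232 234 236 238 240 242 244 246 248 250 252 254 256 258 260 262 264 266 268 270 272 274 276 278 280 282 284 286 288 290 292 294 296 298 300 302]
0 [93 96 92 93 91 91 93 95 92 94 90 93 93 92 89 92 90 91 89 90 90 94 91 90 90 84 91 92 90 91 90 92 88 90 90 89 90 96 88 90 91 94 90 93]
3 [96 85 92 92 91 93 93 91 92 93 95 91 92 93 91 93 89 91 90 91 91 91 91 90 91 93 92 89 92 91 93 90 92 89 91 90 95 90 90 90 88 91 94 93]
6 [ 97  94  98  97  95  94  94  94  91  84  94 151 153 153 156 151 148 148 149 154 150 156 153 152 153 153 154 151 144 149 145 147 144 146 149 135  97  92  89  91  96  93  95  92]
9 [ 98  96  95  96  94  92  93  96  89  84  81 144 153 151 150 151 150 151 151 153 155 155 153 154 152 152 150 152 154 148 150 148 153 152 154 108  99  92  87  93  93  96  93  93]
12 [ 89  97  94  95  96  95  94  91  96  84  83 122 154 152 150 150 147 152 154 152 155 154 154 154 155 152 150 152 151 152 151 149 153 151 145 104  96  88  94  95  95  95  92  93]
15 [ 96  95  95  97  91  97  96  91  93  90  85 106 155 153 152 152 154 154 153 151 158 154 156 151 152 153
[... 4961 characters left out ...]
1 167 170 181 249 249 249 249 249 248 248 247 248 247 247 247 248 247 247 247 248 248 248 248 247 247 247 244 149 163 167 163 165 163 164 164 163 166 162]
196 [166 164 165 164 164 169 171 173 181 249 248 248 248 248 249 247 247 248 248 248 247 247 248 248 248 248 247 247 247 247 247 247 239 161 166 162 163 160 161 161 163 165 163 164]
204 [167 167 168 173 177 175 175 177 183 248 248 248 249 248 247 248 247 247 190  43  57  50  90 228 247 247 248 248 247 247 247 246 235 166 167 166 166 164 161 162 169 164 169 172]
212 [172 176 177 181 181 182 182 181 175 248 248 249 248 248 248 248 247 235  32  34  30  27  31 103 247 247 247 248 247 248 247 247 220 164 164 164 167 166 168 172 174 176 178 180]
```

The slot's sill spans u 239–282.5 (centre 260.8) at v≈20–26. The block spans u 233–281.5 at v≈180 with its far end at v≈149. I fit the plate's bottom line and compute the offsets in the tool frame.

Run:
```python
from h import *
import pickle
s,m=pickle.load(open("w4.pkl","rb"));p=s["position"];R=s["tcp_rot"]
g=cv2.cvtColor(cv2.imread("pics/w4r.png"),cv2.COLOR_BGR2GRAY).astype(float)
pts=[]
for u in range(140,380,4):
    c=cv2.GaussianBlur(g,(3,3),0)[26:48,u];d=np.diff(c);k=d.argmax()
    if d[k]>15: pts.append((u,26.5+k))
pts=np.array(pts);W=ray(m,pts,0.0);T=(W-p)@R
f=np.polyfit(T[:,1],T[:,0],1);r=T[:,0]-np.polyval(f,T[:,1]);ok=np.abs(r)<.0015;f=np.polyfit(T[ok,1],T[ok,0],1)
print("plate line: x at y=0",f[1],"slope deg",np.degrees(np.arctan(f[0])),ok.sum(),len(pts))
q=np.array([[239,23.5],[282.7,23.5]]);t=(ray(m,q,.017)-p)@R;print("sill mid pts tool",t)
q=np.array([[237.3,6],[286,6]]);t=(ray(m,q,.06)-p)@R;print("top pts tool(z?)",t)
for zt in(.060,.070,.075,.080,.085,.09):
    q=np.array([[233,180],[281.3,180],[256.5,151],[233,164],[282,164],[233,204],[280.8,204]]);t=(ray(m,q,zt)-p)@R;print(zt,"width",t[1,1]-t[0,1],"end x",t[2,0],"cy",(t[3,1]+t[4,1])/2,(t[5,1]+t[6,1])/2,"dx",t[3,0]-t[5,0])
```

```text
plate line: x at y=0 0.11585605028408219 slope deg -0.6271068242611331 50 52
sill mid pts tool [[ 0.11921324 -0.01108603  0.02516105]
 [ 0.11922844  0.01647029  0.02515991]]
top pts tool(z?) [[ 0.1163985  -0.00970281 -0.01783829]
 [ 0.11641325  0.01454585 -0.01783929]]
0.06 width 0.027433207979544773 end x 0.04418087771742121 cy 0.0004556742551911049 0.00013767022762525925 dx 0.023415871508101656
0.07 width 0.025833646334930814 end x 0.04543410516319562 cy 0.00040044856283318227 0.00010098655360168355 dx 0.022050550690809897
0.075 width 0.025033865512623838 end x 0.04606071888608288 cy 0.0003728357166542136 8.264471658991305e-05 dx 0.02136789028216394
0.08 width 0.024234084690316838 end x 0.046687332608970095 cy 0.0003452228704752371 6.430287957813995e-05 dx 0.020685229873518035
0.085 width 0.023434303868009862 end x 0.047313946331857294 cy 0.00031761002429627535 4.5961042566349496e-05 dx 0.020002569464872177
0.09 width 0.02263452304570289 end x 0.0479405600547445 cy 0.0002899971781173275 2.761920555456425e-05 dx 0.019319909056226266
```

The block's underside is at reported z + 0.023. The slot centre is 2.2 mm to tool +y, yaw is aligned, and the plate's outer face is 69 mm ahead of the block's end. I'm lowering, shifting and approaching.

Emit:
apply_moves --steps '[[[0,0.22,1,0,0,0,-1],[1.5,0.22,2,0,0,0,-1],[3,0.22,3,0,0,0,-1],[4.5,0.22,3,0,0,0,-1],[5,0.22,3,0,0,0,-1],[5,0.22,3,0,0,0,-1],[5,0.22,3,0,0,0,-1]]]'

```text
time_s: 20.62
position: [0.5038, 0.1902, 0.0118]
tcp_rot: [[0.966, 0.257, -0.001], [0.257, -0.966, -0.0], [-0.001, -0.0, -1.0]]
force: [-0.2, -0.1, -0.8]
opening: 0.284
grasp_force: 29.9
```

Run:
```python
from h import *
import sys,pickle
np.set_printoptions(linewidth=400,threshold=sys.maxsize)
s=bot.read_state();m=bot.camera_model("wrist");im=bot.capture("wrist");cv2.imwrite("pics/w5r.png",im);pickle.dump((s,m),open("w5.pkl","wb"))
print(s["position"],s["force"])
g=cv2.cvtColor(im,cv2.COLOR_BGR2GRAY).astype(int)
print("u",np.arange(220,300,2))
for v in range(60,216,6): print(v,g[v,220:300:2])
```

```text
[0.50381515 0.19018658 0.01183929] [-0.17301558 -0.13618772 -0.82994026]
u [220 222 224 226 228 230 232 234 236 238 240 242 244 246 248 250 252 254 256 258 260 262 264 266 268 270 272 274 276 278 280 282 284 286 288 290 292 294 296 298]
60 [234 233 234 234 235 233 234 234 235 234 233 234 235 235 233 234 233 233 235 232 233 234 233 234 232 233 234 233 235 234 234 235 234 235 234 235 235 235 235 234]
66 [233 235 233 234 234 233 233 234 235 234 235 235 234 235 234 235 234 234 233 233 234 235 234 235 234 235 234 235 235 234 233 234 234 233 234 234 234 233 234 234]
72 [235 235 235 234 234 234 235 234 232 234 234 235 235 235 235 235 235 235 235 235 234 234 235 234 234 236 235 234 235 234 236 235 234 234 235 234 235 234 234 233]
78 [234 235 235 235 233 233 235 234 235 235 234 236 234 234 232 235 234 235 235 235 235 233 234 235 234 234 235 235 234 234 234 234 235 235 235 234 234 235 234 233]
84 [234 234 235 234 236 235 235 234 235 235 233 234 233 234 235 234 233 235 235 234 234 235 235 235 233 233 234 234 234 234 233 233 233 235 234 234 234 234 234 235]
90 [234 235 234 235 234 235 235 234 23
[... 2745 characters left out ...]
150 158 165 168 168 169 168 171 172]
192 [170 170 168 168 168 168 175 245 245 243 243 243 243 243 243 242 243 242 241 238 241 242 242 243 242 243 242 241 242 242 233 162 164 169 168 169 168 171 171 173]
198 [171 168 169 167 170 167 177 243 243 243 243 244 242 242 242 243 243 242 242 242 242 242 242 242 242 242 241 242 242 242 231 167 164 165 167 170 172 171 170 172]
204 [170 172 171 166 170 168 174 245 244 244 244 243 244 243 243 242 178  35  52  46  85 218 242 242 242 242 243 242 241 242 226 162 163 165 165 167 167 169 165 169]
210 [173 169 172 167 165 165 165 241 242 243 244 243 243 243 242 199  35  28  28  24  26  26 237 242 242 242 243 242 242 241 224 166 164 167 165 165 170 171 166 167]
```

Emit:
apply_moves --steps '[[[0.7,0,0,0,0,0,-1],[1.4,0,0,0,0,0,-1],[2.0,0,0,0,0,0,-1],[2.5,0,0,0,0,0,-1],[2.5,0,0,0,0,0,-1]]]'

```text
time_s: 21.3
position: [0.5294, 0.1968, 0.0121]
tcp_rot: [[0.966, 0.257, 0.001], [0.257, -0.966, 0.0], [0.001, 0.0, -1.0]]
force: [-0.3, -0.8, -1.1]
opening: 0.283
grasp_force: 29.9
```

Emit:
apply_moves --steps '[[[0.5,0,0,0,0,0,-1],[1.0,0,0,0,0,0,-1],[1.5,0,0,0,0,0,-1],[1.5,0,0,0,0,0,-1],[1.5,0,0,0,0,0,-1]]]'

```text
time_s: 21.92
position: [0.543, 0.2005, 0.012]
tcp_rot: [[0.966, 0.257, -0.001], [0.257, -0.966, -0.0], [-0.001, -0.0, -1.0]]
force: [-0.1, 0.2, -0.3]
opening: 0.285
grasp_force: 29.9
```

No contact force on the way through. I'm checking numerically for slip in the gripper, insertion depth and the drawer.

Run:
```python
from h import *
import sys,pickle
np.set_printoptions(linewidth=400,threshold=sys.maxsize)
s=bot.read_state();m=bot.camera_model("wrist");im=bot.capture("wrist");sc=bot.capture("scene")
cv2.imwrite("pics/w6r.png",im);cv2.imwrite("pics/sc6r.png",sc)
p=s["position"];R=s["tcp_rot"]
g=cv2.cvtColor(im,cv2.COLOR_BGR2GRAY).astype(int)
for v in range(150,220,4): print(v,g[v,222:292:2])
s5,m5=pickle.load(open("w5.pkl","rb"))
print("roof edge w5 tool x", ((ray(m5,[[256,111]],.078)-s5["position"])@s5["tcp_rot"])[0,0])
s4,m4=pickle.load(open("w4.pkl","rb"));p4,R4=s4["position"],s4["tcp_rot"]
plate=p4+R4@[.1189,.0027,0];d=R.T@(plate-p);print("slot(mid-plate) in tool now",d)
# drawer front/handle: predicted handle bar ends in scene for open=0 and 8mm
for yaw,bx,by in((14.7,.6595,.1735),):
  for o in(0,.008):
    print(o,proj(bot.camera_model("scene"),pose([bx,by,np.radians(yaw)],[[-.115-o,-.024,.042],[-.115-o,-.084,.042]])).round(1).tolist())
h=cv2.cvtColor(sc,cv2.COLOR_BGR2GRAY).astype(int)
print("scene handle zone u260-304 v160-184");
for v in range(158,186,2): print(v,h[v,256:304])
```

```text
150 [226 225 223 226 224 223 225 226 227 226 226 227 226 226 220 199 196 198 197 196 196 204 225 224 224 225 225 223 222 222 223 225 224 223 224]
154 [225 225 225 225 224 229 241 240 242 242 240 241 240 240 239 213 201 197 194 196 199 233 241 239 240 240 240 240 241 239 234 226 224 224 226]
158 [227 227 226 224 226 228 242 241 240 240 240 240 240 239 240 240 239 233 234 237 240 240 240 240 240 240 240 241 239 240 232 225 225 225 224]
162 [226 226 222 226 226 230 242 241 241 240 241 240 241 240 241 240 241 239 241 241 241 240 240 241 240 240 241 242 240 239 231 224 223 224 224]
166 [223 221 223 224 224 227 242 242 240 240 242 241 240 241 240 240 240 240 240 241 240 241 240 241 241 241 241 241 240 240 226 222 223 225 222]
170 [217 219 218 219 218 223 241 241 241 240 241 241 240 240 240 240 240 240 239 240 241 240 241 241 240 239 240 239 240 241 223 214 216 217 215]
174 [217 217 218 215 218 224 242 240 241 240 241 240 240 240 239 240 240 240 240 240 241 240 240 241 240 240 241 239 240 240 221 216 215 218 213]
178 [217 217 217 217 218 218 241 241 242 240 241 241 241 240 240 240 240 240 2
[... 3815 characters left out ...]
6 207 206 206 205 203 201 199 199 198 197 197 199 201 204 207 208 209 210 210 210 210 209 210 212 212 211]
180 [123 135 135 135 134 134 135 136 136 135 128 127 129 137 154 149 133 144 177 200 208 211 212 213 213 213 213 214 215 214 213 209 206 202 198 195 196 198 199 200 201 202 205 207 209 211 212 212]
182 [121 134 135 135 134 135 138 145 153 169 173 157 133 140 152 174 192 196 196 195 193 195 199 203 205 206 206 207 209 210 210 210 211 211 209 206 204 205 207 208 208 210 211 212 212 213 213 212]
184 [121 135 139 146 159 172 174 159 134 126 146 187 207 211 213 213 211 210 209 209 208 208 208 208 207 206 205 203 202 202 201 201 202 202 201 201 200 203 206 211 212 212 211 210 210 211 212 213]
```

The checks agree: the block has not slipped, about 14.5 mm stands inside, it is centred within about 0.5 mm and its underside is about 18 mm above the sill. The handle bar is at its home position. Handing in.

```bash
python3 -c "
from rig import bot
print(bot.hand_in())"
```

```text
the job is handed in; nothing more can be done
None
```

The job is handed in with no verdict returned: by my last checks the drawer is home in its catch, and the white block is held level in the gripper, about 14.5 mm past the guard plate, centred in the slot and about 18 mm above its lower edge.

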